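Crack the sealed lid of the cure box and hold it ajar

ROBOT

A 6-joint arm with a two-finger parallel gripper is mounted at the origin on a cart in front of the work surface, level with it; the furniture and walls round the work are solid. World frame = base frame: x ahead of the robot, y to its left, z up, the work surface at z = 0. Lengths are in mm, angles in degrees, forces in N, time in s.
With the tool pointing down it reaches from about 300 to 875 mm from the base axis. Payload 6.4 kg.
Tool frame: the origin (TCP) lies at the very end of the fingers, on their centre line; the grasp point (between the pads) lies 19 mm behind it; x points along the fingers, z is the direction in which the jaws open and shut, and the axes are right-handed (so a half turn about x gives the same grasp; the last joint's range is limited). The gripper opens to 85 mm and grips with 20 to 120 N. Pads are 22 mm wide; open, the fingers measure 114 mm over their backs; the gripper's body (76 mm by 85 mm) begins 54 mm behind the grasp point. The pads swing forward as they close: fully open they stand 13 mm farther back than shut.
Start: joints at [-83.612, 10.359, 92.074, -0, 77.567, -11.82], TCP at [179.691, -546.216, 231.288] pointing down, gripper open.
Joint ranges: [-171.53, 171.53], [-51.25, 118.39], [17.06, 147.69], [-65.23, 245.23], [0, 150.52], [-178.68, 178.68]. Speed limits (degrees/s): [147.25, 147.25, 172.46, 180, 180, 180].

INTERFACE

Orientations are given as a 3x3 rotation matrix whose columns are the frame's x, y, z axes.
In Python, from rig import * gives the robot as it stands.
- The arm moves only by the tool drive_tool, never from a script. Its argument "motion" is a list of rows, each a list of 7 numbers: the shift along the tool's x, y, z in cm, then the turn, a rotation vector about the tool's x, y, z in rad, then the finger opening in cm, from 0 to 8.54. A call has 1 to 12 rows; each row is the pose to reach, as a shift and turn from the pose commanded when the call began, along the tool's axes at that moment; what a row does not reach only later rows make up. A row lasts 1/10 s, in which the tool goes at most 50 mm and 8.59 degrees, less where a joint would pass 70% of its speed; a pose out of reach is approached as far as the arm can. A call with a gripper value outside its range is refused whole. The fingers move at their own pace and stop on an object; the grip force is fixed at half the most. Time passes only in rows, so rows that repeat a pose let the fingers close. It gives the time, the measured TCP pose, the force and the opening at its end, in the units of the state.
- state(): the state, without advancing time (a new reading comes with each control period).
- camera(name): name is "side" or "top"; returns a dict with "img" (384x512x3 uint8, blue, green, red), "camera_matrix" (3x3 intrinsics, pixels), "D" ([k1, k2, p1, p2, k3] as OpenCV has them; the pictures are not rectified), "rvec" (rotation vector, rad) and "tvec" (3), from world to camera coordinates, as OpenCV has them. Camera axes: x right, y down, z forward; pixel columns grow to the right and rows downward; lengths in mm; the calibration is good to about 2 mm. A picture is of the moment at which its call begins. There is no depth.
- job_done(): hands the job in, once; it reports no verdict.
The state is a dict: "time": time; "joints": joint angles; "qd": joint speeds; "tau": joint torques, N m; "position": TCP position; "tcp_rot": TCP orientation; "wrist_force": force on the tool from outside, world axes, zero at the start; "moment": the same for the moment, N m; "opening": finger opening in mm.
Only numpy, scipy, OpenCV 4.12 (cv2) and the standard library are available. Lean on these libraries where they do the work, as an engineer would, in place of code of your own. Each camera call takes 0.05 s, during which the arm holds its last target. There are 200 camera calls.

TASK

The parts glued this morning are sealed in the clear-lidded grey box on the bench and the box has to be vented: swing both black wing latches at its front outward until they no longer overlap the lid, then pull the lid up (it has a bar handle), past the grip of its tight rubber seal but without letting it fly open. Finish while still holding the lid just ajar and still, its front edge about 3 cm above the closed position, so that vapour gets out and no dust falls in. Leave the glue bottle, the small blue frame and the screwdriver lying where they are.

Things in the scene. Friction and masses are not known exactly. Their poses are not given: they have to be found in the camera images.
- cure_box: grey moulded box with a clear hinged lid, screwed to the bench (does not move); 170 mm deep (x) x 260 mm wide (y), rim 75 mm high, closed lid top 87 mm above the bench. Origin: centre of its underside; x points to the back (hinge side), y to the left seen from the front, z up. The front (-x) carries both latches and faces the robot to within 15 degrees.
- lid (a joint): lid hinge, rad: 0 closed, grows as the lid opens up about its back edge; 0.163 = front edge 30 mm up. Lid 0.4 kg, 184 x 274 x 10 mm. Its bead sits under a springy rubber lip: pull at the handle climbs to about 15 N in the first mm of rise, fades to 0 by 8 mm, then the lip kicks it up a little; free from 12 mm (0.08 rad) on, only its weight left (3 N). Let go, it drops on the lip.
- lid_hinge (a point): centre of the lid's hinge line, which runs along the box's y axis: in the box frame at x +89 mm, 82 mm above the bench. Does not move.
- lid_handle (a point): middle of the round black bar handle on the lid: bar 12 mm thick along the box's y, 84 mm straight length, axis 35 mm above the lid's top, open underneath. Closed, it lies 61 mm in front of the box's middle, 122 mm above the bench (150 mm in front of and 40 mm above the hinge line) and turns with the lid. x backwards, y along the bar.
- latch_left (a joint): left wing latch (at the box's +y side), rad: 0 = tongue points straight back over the lid's front edge; grows as it swings outward to the left (anticlockwise from above), stop at 1.65; clear of the lid from 1.15 on. Stays where it is left (friction 0.05 N m). Starts between 0 and 0.25; a closed latch blocks the lid.
- latch_left_grip (a point): middle of the left latch's upright black wing, on its vertical turning axis, 106.5 mm above the bench (box frame x -111, y +90 mm). The wing is a fin 10 mm thick, 32 mm long, 24 mm high (94.5 to 118.5 mm above the bench) lying along the tongue: along the box's x at joint value 0. Site x: along the wing to the tongue's tip.
- latch_right (a joint): right wing latch (at the box's -y side), rad: mirror image of the left: 0 = tongue over the lid, grows as it swings outward to the right (clockwise seen from above), stop at 1.65; clear of the lid from 1.15 on; starts between 0 and 0.25.
- latch_right_grip (a point): middle of the right latch's wing, as on the left; turning axis in the box frame: x -111 mm, y -90 mm.
- glue_bottle: small white glue bottle, 21 mm wide, 60 mm tall, standing; a bystander, leave alone. Origin under its centre.
- blue_frame: flat blue plastic frame 60 x 74 x 9 mm; a bystander, leave alone. Origin under its centre.
- precision_screwdriver: precision screwdriver, 167 mm long, 13 mm thick, lying in front of the box; a bystander, leave alone. Origin under its middle, length along its y.

How it is judged:
By the outcome, as a careful person would: the job done as asked, in the order asked, and still so for the second after the job is handed in, while the arm keeps its last pose, push and grip.
It also fails if it takes over 51 s, if anything falls off the work surface, if the arm or the gripper's body presses on something with over 40 N, if the wrist force passes 120 N, or if a joint passes its speed limit or range.

## Working session

There is one attempt and no reset: what is moved stays moved. The work goes in short steps, Python scripts to look and compute and a tool call to move; the robot and the scene stay as the last step left them, time stands still between calls to the robot, and variables do not carry over. Pictures are saved under pics/ and viewed, about 8 in all and at most 12, crops included, and the job is handed in when it is done.

Besides the shell and the picture viewer there is one more tool, called after "Call:" in YAML: its name, and indented under it one key for each argument. drive_tool: Moves the arm, as the interface text tells. Its arguments: {"type":"object","properties":{"motion":{"type":"array","items":{"type":"array","items":{"type":"number"}}}},"required":["motion"]}

```bash
mkdir -p pics; ls
python3 - <<'E'
from rig import *
import cv2
s=state()
for k in s: print(k,s[k])
for n in("side","top"):
    c=camera(n); cv2.imwrite(f"pics/{n}0.png",c["img"]); print(n,c["camera_matrix"],c["D"],c["rvec"],c["tvec"])
a=cv2.imread("pics/side0.png");b=cv2.imread("pics/top0.png")
E
```

```text
pics
time 0.0
joints [-8.36114065e+01  1.04009752e+01  9.21334604e+01  9.34247526e-04
  7.75653743e+01 -1.18201638e+01]
qd [-0.01559156 -0.09885474 -0.06386299 -0.03780693 -0.02139566 -0.0133326 ]
tau [-2.88414658e-04 -4.44879699e+01 -3.51336086e+01 -2.70199325e-04
  9.08541289e-03  5.32131548e-05]
position [ 179.63422263 -545.63708456  230.37793123]
tcp_rot [[-1.78010980e-04  9.49925437e-01  3.12476611e-01]
 [ 1.73296362e-03  3.12476440e-01 -9.49923929e-01]
 [-9.99998483e-01  3.72413711e-04 -1.70181046e-03]]
wrist_force [ 0.25041233 -0.33105268 -0.47563883]
moment [-0.02082161  0.01229553 -0.00690013]
opening 85.53727843544188
side [[439.65991692   0.         255.59747261]
 [  0.         439.65991692 195.09164155]
 [  0.           0.           1.        ]] [-0.09680024  0.          0.          0.          0.        ] [-0.0587243   2.61020076 -1.7409764 ] [ 523.69796268   96.07098948 1153.40743225]
top [[394.57189139   0.         260.3230497 ]
 [  0.         394.57189139 193.87949956]
 [  0.           0.           1.        ]] [0.00041069 0.         0.         0.         0.        ] [ 2.13903782 -2.10218235  0.21789104] [  -2.36834917  560.54959257 1126.5950239 ]
```

View pics/side0.png

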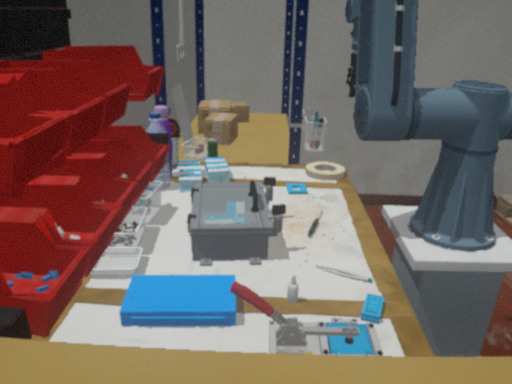

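View pics/top0.png

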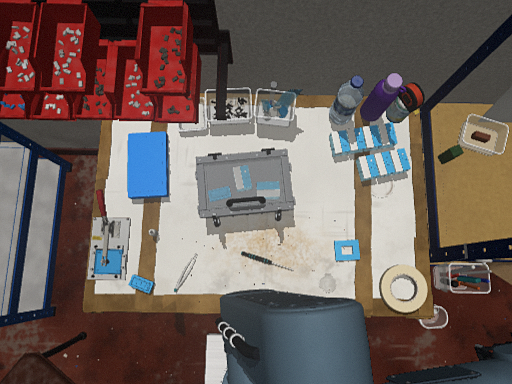

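The side view shows the box around (230,220), with latches at about (270,182) and (279,210). In the top view the latches are near (218,220) and (285,209) and the handle is at about (246,203). I'll enlarge both.

Run:
```python
import cv2,numpy as np
a=cv2.imread("pics/side0.png")[165:245,200:300];b=cv2.imread("pics/top0.png")[180:235,195:295]
f=lambda x:cv2.resize(x,None,fx=8,fy=8,interpolation=cv2.INTER_CUBIC)
def grid(im,u0,v0):
    for u in range(0,im.shape[1],80): cv2.putText(im,str(u0+u//8),(u,10),0,.4,(0,255,255),1);cv2.line(im,(u,12),(u,im.shape[0]),(0,255,255),1) if 0 else cv2.line(im,(u,12),(u,20),(0,255,255),1)
    for v in range(0,im.shape[0],80): cv2.putText(im,str(v0+v//8),(0,v+4),0,.4,(0,255,0),1);cv2.line(im,(28,v),(36,v),(0,255,0),1)
    return im
a=grid(f(a)[:600],200,165);b=grid(f(b),195,180)
cv2.imwrite("pics/ca.png",a);cv2.imwrite("pics/cb.png",b)
```

```text
(no output)
```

View pics/ca.png

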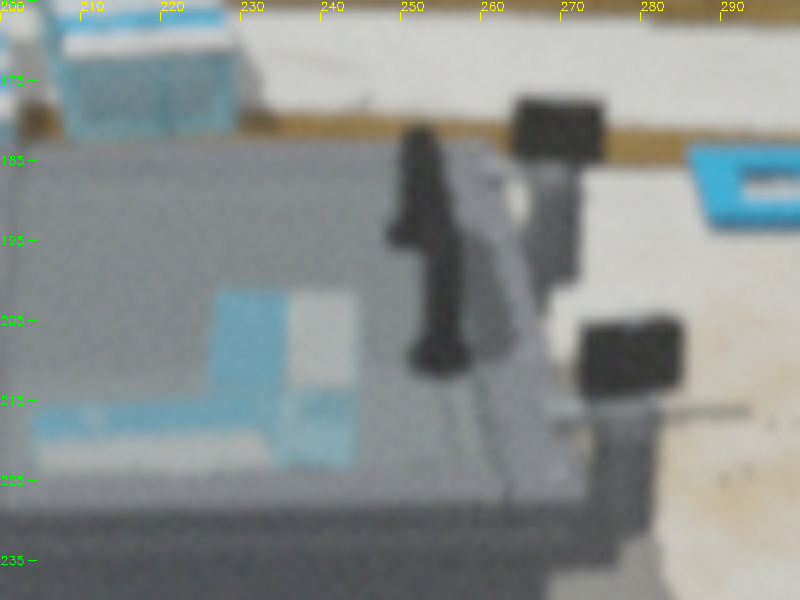

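View pics/cb.png

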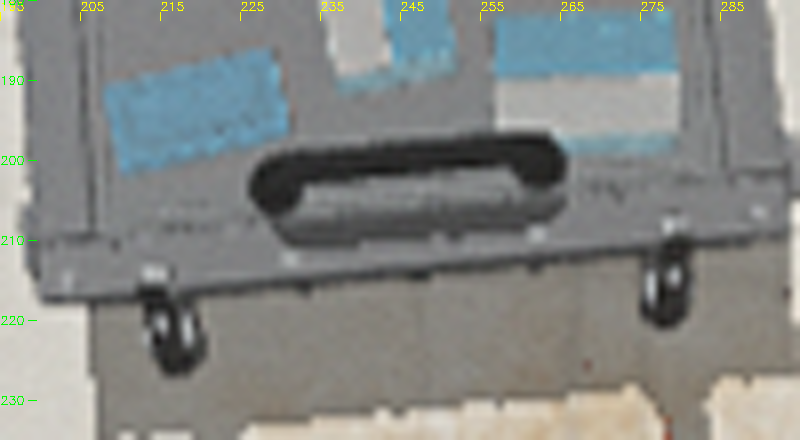

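The enlarged crops give these pixel positions:

| Feature | Side view | Top view |
|---|---|---|
| Left fin centre | (279,209.6) | (216.7,221.7) |
| Right fin centre | (270,181.2) | (278.2,215.5) |
| Handle middle | (254,195) | (246.2,199.8) |

Next I'll triangulate these and fit the box pose.

```bash
cat > h.py <<'E'
from rig import *
import cv2,numpy as np
from scipy.optimize import least_squares
def cams(): return {n:camera(n) for n in("side","top")}
def proj(c,P): return cv2.projectPoints(np.float64(P).reshape(-1,1,3),c["rvec"],c["tvec"],c["camera_matrix"],np.array(c["D"]))[0].reshape(-1,2)
def tri(C,px):
    return least_squares(lambda p:np.concatenate([(proj(C[n],p)-px[n]).ravel() for n in px]),[500,0,100])
E
python3 - <<'E'
from h import *
C=cams()
S={'L':((279,209.6),(216.7,221.7)),'R':((270,181.2),(278.2,215.5)),'H':((254,195),(246.2,199.8))}
B={'L':(-111,90,106.5),'R':(-111,-90,106.5),'H':(-61,0,122)}
for k in S:
    r=tri(C,dict(zip(("side","top"),S[k])));print(k,r.x.round(1),r.fun.round(2))
top={(-95,137,87):(200.2,217.5),(89,137,87):(196,157),(89,-137,87):(287,149)}
def W(q,p):
    c,s=np.cos(q[2]),np.sin(q[2]);p=np.array(p,float);return np.array([q[0]+c*p[0]-s*p[1],q[1]+s*p[0]+c*p[1],p[2]])
def f(q):
    r=[]
    for k in S:
        for n,u in zip(("side","top"),S[k]): r+=list(proj(C[n],W(q,B[k]))[0]-u)
    for p,u in top.items(): r+=list(proj(C["top"],W(q,p))[0]-u)
    return np.array(r)
r=least_squares(f,[550,0,0],loss='soft_l1');q=r.x
print(q,np.degrees(q[2]));print(f(q).reshape(-1,2).round(1))
for k in B: print(k,W(q,B[k]).round(1))
# latch angles: top projections of fin ends
for k in 'LR':
  for a in(0,.12,.25):
    a2=a if k=='L' else -a
    e=[W(q,(B[k][0]+d*16*np.cos(a2),B[k][1]+d*16*np.sin(a2),118)) for d in(-1,1)]
    print(k,a,proj(C["top"],e).round(1).tolist())
E
```

```text
L [468.9 129.5 105.2] [ 0.21  0.04  0.03 -0.26]
R [489.2 -44.  107.9] [ 0.23  0.04  0.02 -0.25]
H [530.5  47.8 105.5] [-0.58 -0.13 -0.05  0.69]
[5.89668054e+02 5.48536669e+01 1.12000310e-01] 6.417145067264966
[[ 0.1 -0. ]
 [-0.9 -0.5]
 [ 0.1  0.1]
 [ 1.  -0.2]
 [ 0.2 -6.3]
 [-0.3  0.1]
 [-0.4  0.6]
 [-0.3 -0.2]
 [ 0.5 -0.4]]
L [469.3 131.9 106.5]
R [489.4 -47.  106.5]
H [529.1  48.  122. ]
L 0 [[215.8, 226.4], [215.0, 215.0]]
L 0.12 [[216.5, 226.3], [214.3, 215.2]]
L 0.25 [[217.2, 226.1], [213.6, 215.4]]
R 0 [[280.1, 220.3], [278.9, 209.1]]
R 0.12 [[279.4, 220.4], [279.6, 209.1]]
R 0.25 [[278.6, 220.3], [280.3, 209.1]]
```

```bash
cat >> h.py <<'E'
from scipy.spatial.transform import Rotation as Ro
Q=np.array([589.7,54.9,.112])
def W(p,q=Q):
    c,s=np.cos(q[2]),np.sin(q[2]);return np.array([q[0]+c*p[0]-s*p[1],q[1]+s*p[0]+c*p[1],p[2]])
def down(yaw,tilt=0):
    z=np.array([np.cos(yaw),np.sin(yaw),0]);x=np.array([0,0,-1.]);return np.c_[x,np.cross(z,x),z]
def row(P,R,st=None):
    st=st or state();R0=np.array(st["tcp_rot"])
    print("row cm/rad",(R0.T@(np.array(P)-st["position"])/10).round(2),Ro.from_matrix(R0.T@R).as_rotvec().round(3))
E
python3 - <<'E'
from h import *
C=cams()
for p in[(-61,42,122),(-61,-42,122),(-61,46,87),(-61,-46,87)]: print(p,proj(C["side"],W(p)).round(1),proj(C["top"],W(p)).round(1))
P=W((-111,90,0));print(P)
row([*P[:2],150],down(np.radians(-71.8)))
E
```

```text
(-61, 42, 122) [[255.6 195.3]] [[231.  201.3]]
(-61, -42, 122) [[252.8 182.5]] [[260.7 198.6]]
(-61, 46, 87) [[255.4 209.6]] [[230.4 203.6]]
(-61, -46, 87) [[252.4 194.7]] [[262.  200.7]]
[469.33652526 131.93008469   0.        ]
row cm/rad [  8.13  48.7  -55.34] [ 0.    -0.001 -0.   ]
```

Call:
drive_tool:
  motion:
    - [5,48.7,-55.3,0,0,0,5]
    - [5,48.7,-55.3,0,0,0,5]
    - [5,48.7,-55.3,0,0,0,5]
    - [5,48.7,-55.3,0,0,0,5]
    - [5,48.7,-55.3,0,0,0,5]
    - [5,48.7,-55.3,0,0,0,5]
    - [5,48.7,-55.3,0,0,0,5]
    - [5,48.7,-55.3,0,0,0,5]
    - [5,48.7,-55.3,0,0,0,5]
    - [5,48.7,-55.3,0,0,0,5]
    - [5,48.7,-55.3,0,0,0,5]
    - [5,48.7,-55.3,0,0,0,5]

```text
time: 1.5
position: [415.7, 6.2, 191.0]
tcp_rot: [[0.002, 0.95, 0.313], [-0.001, 0.313, -0.95], [-1.0, 0.001, 0.001]]
wrist_force: [-0.2, -0.5, 0.2]
opening: 49.7
```

Run:
```python
from h import *
row([469.3,131.9,150],down(np.radians(-71.8)))
```

```text
row cm/rad [  4.1    9.01 -10.27] [ 0.     0.001 -0.001]
```

Call:
drive_tool:
  motion:
    - [4,9,-10.3,0,0,0,5]
    - [4,9,-10.3,0,0,0,5]
    - [4,9,-10.3,0,0,0,5]
    - [4,9,-10.3,0,0,0,5]
    - [4,9,-10.3,0,0,0,5]
    - [4,9,-10.3,0,0,0,5]

```text
time: 2.1
position: [468.4, 129.5, 150.9]
tcp_rot: [[0.0, 0.95, 0.312], [-0.0, 0.312, -0.95], [-1.0, 0.0, 0.0]]
wrist_force: [-0.5, 0.6, -0.2]
opening: 50.2
```

Run:
```python
from h import *
s=state();print(s["position"],s["wrist_force"],s["opening"])
row([469.3,131.9,97],down(np.radians(-71.8)))
C=cams()
f=lambda x:cv2.resize(x,None,fx=6,fy=6,interpolation=cv2.INTER_CUBIC)
a=f(C["side"]["img"][160:245,240:305]);b=f(C["top"]["img"][185:245,180:250])
h=max(a.shape[0],b.shape[0]);o=np.zeros((h,a.shape[1]+b.shape[1],3),np.uint8);o[:a.shape[0],:a.shape[1]]=a;o[:b.shape[0],a.shape[1]:]=b
cv2.imwrite("pics/p1.png",o[:600,:820])
```

```text
[468.35316951 129.45158541 150.92634165] [-0.47054944  0.59452257 -0.17119251] 50.21421483065846
row cm/rad [ 5.39  0.17 -0.21] [-0.  0. -0.]
```

View pics/p1.png

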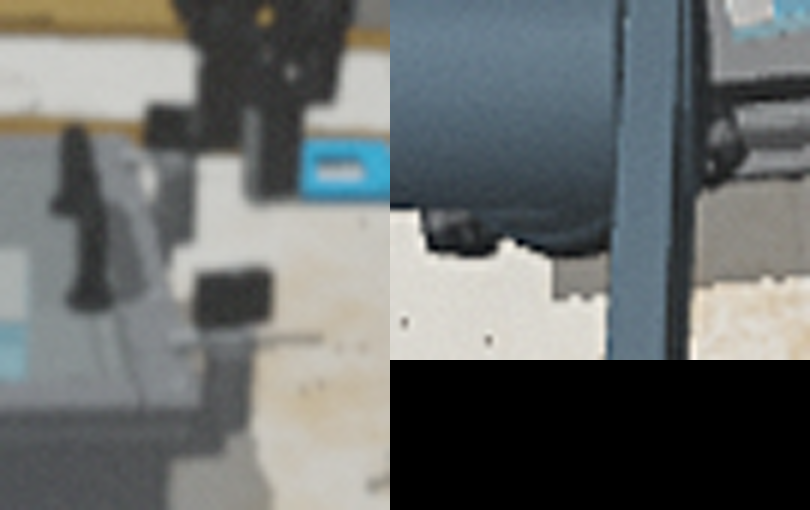

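In the side view the fingertip is at about (285,193), in front of and above the left fin at about (279,210). I'll check that against the projection of the TCP.

Run:
```python
from h import *
c=camera("side");s=state();p=s["position"];R=np.array(s["tcp_rot"])
for d in(0,-25,-39,25): print(d,proj(c,p+R@[-6,0,d]).round(1))
print(proj(c,W((-111,90,106.5))),p)
```

```text
0 [[280.4 188.3]]
-25 [[284.2 192.5]]
-39 [[286.4 194.9]]
25 [[276.7 184.4]]
[[279.07240299 209.55884945]] [468.66352759 129.00964059 151.31102974]
```

Call:
drive_tool:
  motion:
    - [1.8,0.1,-0.2,0,0,0,5]
    - [3.6,0.1,-0.2,0,0,0,5]
    - [5.4,0.1,-0.2,0,0,0,5]
    - [5.4,0.1,-0.2,0,0,0,5]
    - [5.4,0.1,-0.2,0,0,0,5]

```text
time: 2.75
position: [468.9, 131.7, 97.2]
tcp_rot: [[0.0, 0.95, 0.311], [-0.0, 0.311, -0.95], [-1.0, 0.0, 0.0]]
wrist_force: [-0.6, 0.5, -0.1]
opening: 50.1
```

Call:
drive_tool:
  motion:
    - [0,0,0,0,0,0,2]
    - [0,0,0,0,0,0,0.5]
    - [0,0,0,0,0,0,0.5]
    - [0,0,0,0,0,0,0.5]
    - [0,0,0,0,0,0,0.5]

```text
time: 3.25
position: [468.8, 134.1, 97.9]
tcp_rot: [[0.001, 0.95, 0.312], [0.003, 0.312, -0.95], [-1.0, 0.001, -0.003]]
wrist_force: [-3.8, 7.8, 7.2]
opening: 8.7
```

Call:
drive_tool:
  motion:
    - [0,0,-0.25,0,0,0,0]
    - [0,0,-0.25,-0.1,0,0,0]
    - [0,0,-0.25,-0.2,0,0,0]
    - [0,0,-0.25,-0.3,0,0,0]
    - [0,0,-0.25,-0.4,0,0,0]
    - [0,0,-0.25,-0.4,0,0,0]

```text
time: 3.85
position: [469.2, 133.6, 97.9]
tcp_rot: [[0.003, 0.751, 0.66], [-0.002, 0.66, -0.751], [-1.0, 0.001, 0.003]]
wrist_force: [0.2, -4.9, 4.2]
opening: 8.5
```

Call:
drive_tool:
  motion:
    - [0,0,0,-0.1,0,0,0]
    - [0,0,0,-0.2,0,0,0]
    - [0,0,0,-0.3,0,0,0]
    - [0,0,0,-0.4,0,0,0]
    - [0,0,0,-0.5,0,0,0]
    - [0,0,0,-0.6,0,0,0]
    - [0,0,0,-0.7,0,0,0]
    - [0,0,0,-0.8,0,0,0]
    - [0,0,0,-0.8,0,0,0]
    - [0,0,0,-0.8,0,0,0]

```text
time: 4.85
position: [470.7, 133.0, 98.0]
tcp_rot: [[0.006, 0.053, 0.999], [-0.003, 0.999, -0.053], [-1.0, -0.003, 0.006]]
wrist_force: [5.6, -7.8, -1.6]
opening: 8.9
```

Call:
drive_tool:
  motion:
    - [0,0,0,0,0,0,4]
    - [0,0,0,0,0,0,4]
    - [0,0,0,0,0,0,4]
    - [-2,0,0,0,0,0,4]
    - [-5,0,0,0,0,0,5]
    - [-6,0,0,0,0,0,5]
    - [-6,0,0,0,0,0,5]
    - [-6,0,0,0,0,0,5]

```text
time: 5.65
position: [467.5, 134.8, 155.9]
tcp_rot: [[-0.001, 0.053, 0.999], [0.0, 0.999, -0.053], [-1.0, -0.0, -0.001]]
wrist_force: [-0.1, -0.2, 0.1]
opening: 49.9
```

Run:
```python
from h import *
s=state();print(s["position"],s["wrist_force"],s["joints"].round(0) if hasattr(s["joints"],"round") else s["joints"])
P=W((-111,-90,0));print(P)
row([P[0]+1,P[1]+.5,157],down(np.radians(90+6.4-8.6)))
c=camera("side");cv2.imwrite("pics/p2.png",cv2.resize(c["img"][165:245,200:300],None,fx=6,fy=6,interpolation=2))
```

```text
[467.47284008 134.79456103 155.90716298] [-0.06015172 -0.16595311  0.08388004] [  2.   4. 109.   0.  68.   5.]
[489.45440385 -46.94213495   0.        ]
row cm/rad [ -0.11 -17.98   3.25] [-1.585e+00 -1.000e-03 -1.000e-03]
```

View pics/p2.png

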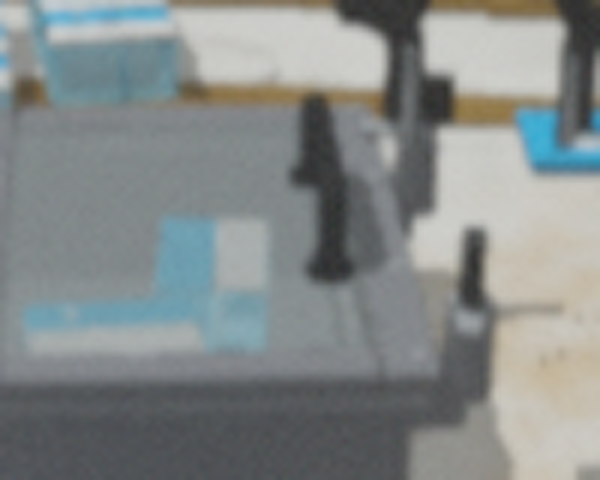

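The left fin now shows end-on at crop pixel (472,270), so it has swung out. Next is the right latch.

Call:
drive_tool:
  motion:
    - [0,-18,3.2,-1.58,0,0,5]
    - [0,-18,3.2,-1.58,0,0,5]
    - [0,-18,3.2,-1.58,0,0,5]
    - [0,-18,3.2,-1.58,0,0,5]
    - [0,-18,3.2,-1.58,0,0,5]
    - [0,-18,3.2,-1.58,0,0,5]
    - [0,-18,3.2,-1.58,0,0,5]
    - [0,-18,3.2,-1.58,0,0,5]
    - [0,-18,3.2,-1.58,0,0,5]
    - [0,-18,3.2,-1.58,0,0,5]
    - [0,-18,3.2,-1.58,0,0,5]
    - [0,-18,3.2,-1.58,0,0,5]

```text
time: 6.9
position: [489.5, -46.4, 155.2]
tcp_rot: [[-0.003, -0.999, 0.042], [0.001, 0.042, 0.999], [-1.0, 0.003, 0.001]]
wrist_force: [-0.2, 0.1, 0.5]
opening: 50.2
```

Run:
```python
from h import *
P=W((-111,-90,0))
row([P[0]+.5,P[1]+.7,97],down(np.radians(90+6.4-8.6)))
c=camera("side");s=state();p=s["position"];R=np.array(s["tcp_rot"]);print(p)
for d in(0,-25,25): print(d,proj(c,p+R@[-6,0,d]).round(1))
cv2.imwrite("pics/p3.png",cv2.resize(c["img"][150:230,225:310],None,fx=8,fy=8,interpolation=2)[:600])
```

```text
row cm/rad [ 5.81 -0.06  0.02] [-0.004  0.001 -0.003]
[489.60384435 -46.48170496 155.34691814]
0 [[270.8 161.7]]
-25 [[271.2 158.8]]
25 [[270.4 164.8]]
```

View pics/p3.png

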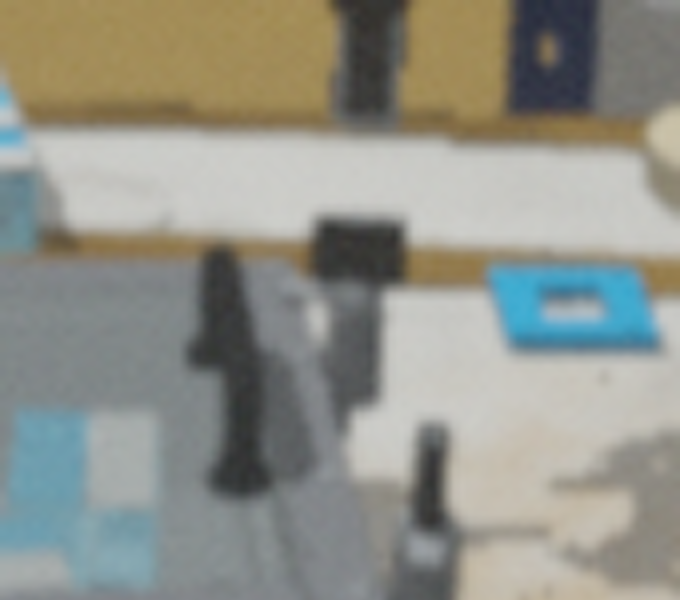

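The finger at column 271 is directly above the right fin at column 270. I'll go down and grip.

Call:
drive_tool:
  motion:
    - [2,0,0,0,0,0,5]
    - [4,0,0,0,0,0,5]
    - [5.8,0,0,0,0,0,5]
    - [5.8,0,0,0,0,0,5]
    - [5.8,0,0,0,0,0,2]
    - [5.8,0,0,0,0,0,0.5]
    - [5.8,0,0,0,0,0,0.5]
    - [5.8,0,0,0,0,0,0.5]
    - [5.8,0,0,0,0,0,0.5]

```text
time: 7.85
position: [490.9, -44.2, 99.9]
tcp_rot: [[0.001, -0.999, 0.045], [0.004, 0.045, 0.999], [-1.0, -0.001, 0.004]]
wrist_force: [-0.1, 12.7, 5.5]
opening: 8.4
```

Call:
drive_tool:
  motion:
    - [0,0,0.35,0,0,0,0]
    - [0,0,0.35,0.1,0,0,0]
    - [0,0,0.35,0.2,0,0,0]
    - [0,0,0.35,0.3,0,0,0]
    - [0,0,0.35,0.4,0,0,0]
    - [0,0,0.35,0.4,0,0,0]

```text
time: 8.45
position: [491.0, -43.8, 99.9]
tcp_rot: [[0.001, -0.902, 0.432], [-0.001, 0.432, 0.902], [-1.0, -0.001, -0.001]]
wrist_force: [-3.0, -0.7, 4.8]
opening: 8.6
```

Call:
drive_tool:
  motion:
    - [0,0,0,0.1,0,0,0]
    - [0,0,0,0.2,0,0,0]
    - [0,0,0,0.3,0,0,0]
    - [0,0,0,0.4,0,0,0]
    - [0,0,0,0.5,0,0,0]
    - [0,0,0,0.6,0,0,0]
    - [0,0,0,0.7,0,0,0]
    - [0,0,0,0.8,0,0,0]
    - [0,0,0,0.85,0,0,0]
    - [0,0,0,0.85,0,0,0]

```text
time: 9.45
position: [491.1, -43.6, 99.9]
tcp_rot: [[0.001, -0.272, 0.962], [-0.001, 0.962, 0.272], [-1.0, -0.001, 0.001]]
wrist_force: [-2.2, -0.6, 5.6]
opening: 8.9
```

Call:
drive_tool:
  motion:
    - [0,0,0,0,0,0,4]
    - [0,0,0,0,0,0,4]
    - [0,0,0,0,0,0,4]
    - [-2,0,0,0,0,0,5]
    - [-5,0,0,0,0,0,6]
    - [-6,0,0,0,0,0,6]
    - [-6,0,0,0,0,0,6]
    - [-6,0,0,0,0,0,6]

```text
time: 10.25
position: [490.1, -43.1, 157.9]
tcp_rot: [[-0.001, -0.273, 0.962], [0.0, 0.962, 0.273], [-1.0, 0.0, -0.001]]
wrist_force: [-0.8, 0.2, -1.4]
opening: 59.9
```

Run:
```python
from h import *
s=state();print(s["position"],s["wrist_force"])
row([529.6,50,160],down(np.radians(6.7)))
```

```text
[490.12533625 -43.08049667 157.85519121] [-0.80318953  0.18487168 -1.43840459]
row cm/rad [-0.21  7.87  6.34] [ 0.16  -0.001 -0.   ]
```

Call:
drive_tool:
  motion:
    - [-0.2,7.9,6.3,0.16,0,0,6]
    - [-0.2,7.9,6.3,0.16,0,0,6]
    - [-0.2,7.9,6.3,0.16,0,0,6]
    - [-0.2,7.9,6.3,0.16,0,0,6]
    - [-0.2,7.9,6.3,0.16,0,0,6]

```text
time: 10.75
position: [528.5, 49.6, 159.3]
tcp_rot: [[-0.003, -0.117, 0.993], [-0.0, 0.993, 0.117], [-1.0, 0.0, -0.003]]
wrist_force: [-0.6, -1.6, 0.3]
opening: 60.3
```

Run:
```python
from h import *
row([529.6,50,103],down(np.radians(6.7)))
c=camera("side");s=state();p=s["position"];R=np.array(s["tcp_rot"]);print(p)
for d in(0,-30,30): print(d,proj(c,p+R@[-8,0,d]).round(1))
cv2.imwrite("pics/p4.png",cv2.resize(c["img"][155:235,215:305],None,fx=8,fy=8,interpolation=2)[:600])
```

```text
row cm/rad [5.63 0.02 0.13] [ 0.001 -0.003 -0.   ]
[528.64954944  49.15685082 159.61861841]
0 [[254.7 171.2]]
-30 [[267.2 171.1]]
30 [[242.2 171.3]]
```

View pics/p4.png

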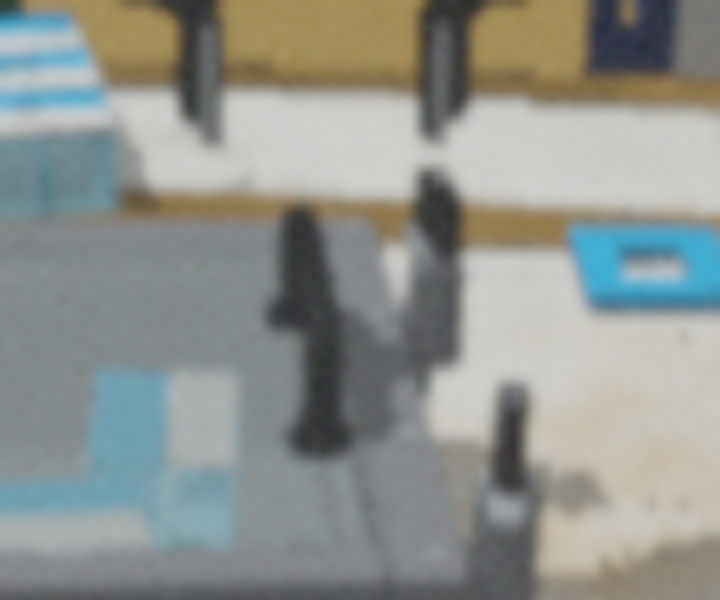

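Both fins now show nearly end-on and clear of the lid edge. The fingers at columns 240 and 270 straddle the handle bar at about 254. I'll go down and grip it.

Call:
drive_tool:
  motion:
    - [2,0,0.1,0,0,0,6]
    - [4,0,0.1,0,0,0,6]
    - [5.6,0,0.1,0,0,0,6]
    - [5.6,0,0.1,0,0,0,6]
    - [5.6,0,0.1,0,0,0,2]
    - [5.6,0,0.1,0,0,0,0]
    - [5.6,0,0.1,0,0,0,0]
    - [5.6,0,0.1,0,0,0,0]
    - [5.6,0,0.1,0,0,0,0]
    - [5.6,0,0.1,0,0,0,0]

```text
time: 11.8
position: [530.9, 49.8, 105.8]
tcp_rot: [[0.001, -0.117, 0.993], [-0.001, 0.993, 0.117], [-1.0, -0.001, 0.001]]
wrist_force: [-2.8, -1.8, 6.4]
opening: 10.0
```

Call:
drive_tool:
  motion:
    - [-0.1,0,0.02,0,0.007,0,0]
    - [-0.2,0,0.04,0,0.013,0,0]
    - [-0.3,0,0.06,0,0.02,0,0]
    - [-0.4,0,0.08,0,0.027,0,0]
    - [-0.5,0,0.1,0,0.033,0,0]
    - [-0.6,0,0.12,0,0.04,0,0]
    - [-0.6,0,0.12,0,0.04,0,0]
    - [-0.6,0,0.12,0,0.04,0,0]

```text
time: 12.6
position: [530.4, 49.8, 107.2]
tcp_rot: [[-0.043, -0.116, 0.992], [-0.005, 0.993, 0.116], [-0.999, 0.0, -0.044]]
wrist_force: [6.1, -5.1, -25.4]
opening: 9.8
```

Call:
drive_tool:
  motion:
    - [-0.1,0,0.02,0,0,0,0]
    - [-0.1,0,0.02,0,0,0,0]
    - [-0.1,0,0.02,0,0,0,0]

```text
time: 12.9
position: [530.7, 49.8, 108.2]
tcp_rot: [[-0.043, -0.116, 0.992], [-0.005, 0.993, 0.116], [-0.999, 0.0, -0.043]]
wrist_force: [7.3, -4.3, -25.8]
opening: 10.0
```

Run:
```python
from h import *
C=cams();s=state();print(s["position"],s["wrist_force"],s["moment"])
for k in(90,-90):
    print(proj(C["side"],W((-111,k,106))),proj(C["top"],W((-111,k,106))))
a=cv2.resize(C["side"]["img"][165:240,235:300],None,fx=8,fy=8,interpolation=2)
cv2.imwrite("pics/p5.png",a)
```

```text
[530.75826414  49.83065974 108.25971121] [  6.38306698  -5.10124602 -24.91812848] [-0.7233681  -1.45228522 -0.0183624 ]
[[279.06261718 209.75897031]] [[215.84341541 221.23783661]]
[[270.11605255 181.52266449]] [[279.21451807 215.29301882]]
```

View pics/p5.png

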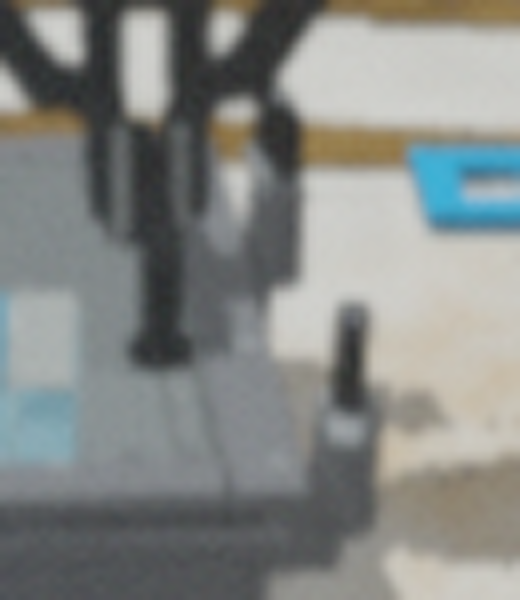

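The fingers grip the bar at crop pixel (150,190), and both latches stand clear. The force has levelled off while the handle rises, so the seal is giving. I'll keep going slowly.

Call:
drive_tool:
  motion:
    - [-0.1,0,0.02,0,0.007,0,0]
    - [-0.2,0,0.04,0,0.013,0,0]
    - [-0.2,0,0.04,0,0.013,0,0]
    - [-0.2,0,0.04,0,0.013,0,0]

```text
time: 13.4
position: [531.5, 49.9, 111.5]
tcp_rot: [[-0.055, -0.117, 0.992], [-0.007, 0.993, 0.116], [-0.998, -0.0, -0.056]]
wrist_force: [4.0, -4.6, -16.2]
opening: 9.8
```

Call:
drive_tool:
  motion:
    - [-0.1,0,0.02,0,0.006,0,0]
    - [-0.2,0,0.04,0,0.012,0,0]
    - [-0.2,0,0.04,0,0.012,0,0]
    - [-0.2,0,0.04,0,0.012,0,0]
    - [-0.2,0,0.04,0,0.012,0,0]

```text
time: 13.9
position: [532.9, 50.1, 116.1]
tcp_rot: [[-0.065, -0.117, 0.991], [-0.008, 0.993, 0.117], [-0.998, -0.001, -0.065]]
wrist_force: [-2.0, -4.9, -0.9]
opening: 9.8
```

Call:
drive_tool:
  motion:
    - [-0.1,0,0.02,0,0.007,0,0]
    - [-0.2,0,0.04,0,0.014,0,0]
    - [-0.3,0,0.06,0,0.021,0,0]
    - [-0.4,0,0.08,0,0.028,0,0]
    - [-0.5,0,0.1,0,0.035,0,0]
    - [-0.6,0,0.13,0,0.042,0,0]
    - [-0.7,0,0.15,0,0.049,0,0]
    - [-0.8,0,0.18,0,0.056,0,0]
    - [-0.9,0,0.2,0,0.063,0,0]
    - [-1.0,0,0.22,0,0.07,0,0]
    - [-1.0,0,0.22,0,0.07,0,0]
    - [-1.0,0,0.22,0,0.07,0,0]

```text
time: 15.1
position: [535.6, 50.3, 126.2]
tcp_rot: [[-0.134, -0.117, 0.984], [-0.017, 0.993, 0.116], [-0.991, -0.001, -0.135]]
wrist_force: [-3.2, -5.9, -0.9]
opening: 9.7
```

Run:
```python
from h import *
c=camera("side");s=state();print(s["position"],s["wrist_force"])
q=np.array([590,57,.114])
def lid(x,y,z,t):  # closed box coords -> opened
    dx,dz=x-89,z-82; return W((89+dx*np.cos(t)-dz*-np.sin(t),y,82-dx*np.sin(t)+dz*np.cos(t)),q)
im=cv2.resize(c["img"][150:225,200:300],None,fx=8,fy=8,interpolation=2)
for t,col in((0,(0,0,255)),(.12,(0,255,255)),(.145,(0,255,0)),(.163,(255,0,255))):
    L=[lid(-95,137,87,t),lid(-95,137,77,t)]
    p=((proj(c,L)-[200,150]+.5)*8).astype(int)
    e=((proj(c,[lid(-95,137,77,t),lid(60,137,77,t)])-[200,150]+.5)*8).astype(int)
    cv2.line(im,tuple(map(int,e[0])),tuple(map(int,e[1])),col,1);print(t,p.tolist(),lid(-61,0,122,t).round(1))
    for u in p: cv2.circle(im,tuple(map(int,u)),3,col,-1)
cv2.imwrite("pics/p6.png",im)
```

```text
[535.52848078  50.34251905 126.17758861] [-2.93240245 -4.49663134 -0.65782239]
0 [[597, 620], [596, 653]] [529.4  50.1 122. ]
0.12 [[594, 547], [597, 580]] [535.2  50.7 139.7]
0.145 [[592, 532], [595, 565]] [536.7  50.9 143.3]
0.163 [[590, 521], [594, 554]] [537.8  51.  145.8]
```

View pics/p6.png

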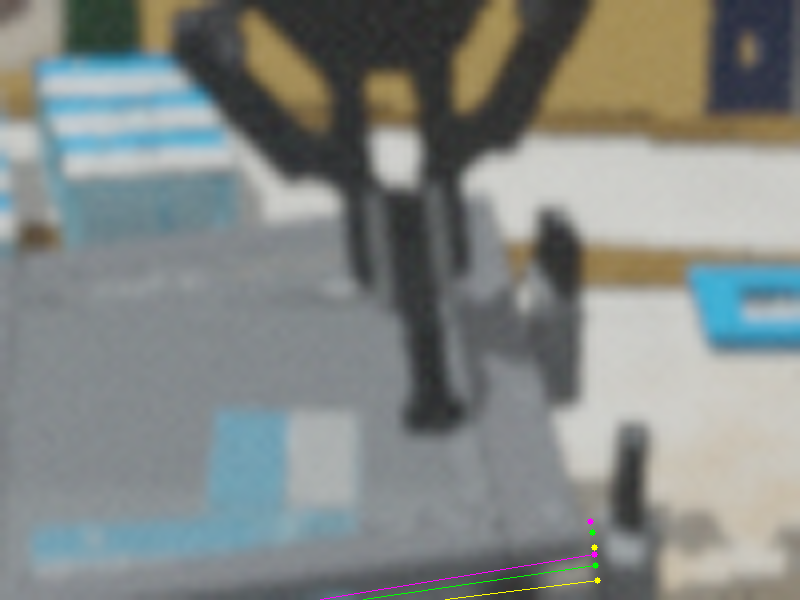

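The near handle foot has its lower edge at about crop (435,430), and the lid's top front corner is near (585,545). That gives an angle of about 0.12 to 0.14. I'll refine it by differencing against the closed picture.

Run:
```python
from h import *
c=camera("side");A=cv2.imread("pics/side0.png",0);Bm=cv2.cvtColor(c["img"],6)
q=np.array([590,57,.114])
def lid(x,y,z,t):
    dx,dz=x-89,z-82; return W((89+dx*np.cos(t)+dz*np.sin(t),y,82-dx*np.sin(t)+dz*np.cos(t)),q)
up=lambda x:cv2.resize(x,None,fx=4,fy=4,interpolation=2)
for name,(u0,u1,v0,v1),pt in(("foot",(249,261,201,215),(-61,46,87)),("corner",(264,275,216,229),(-90,137,87)),("edge",(236,262,220,232),(-61,137,87))):
    T=up(A[v0:v1,u0:u1]);S=up(Bm[v0-16:v1+3,u0-3:u1+3]);m=cv2.matchTemplate(S,T,5);_,s,_,l=cv2.minMaxLoc(m)
    d=(l[0]/4-3,l[1]/4-16)
    print(name,round(s,2),d,[(t,(proj(c,lid(*pt,t))-proj(c,lid(*pt,0)))[0].round(1).tolist()) for t in(.1,.12,.14,.163)])
```

```text
foot 0.94 (-1.5, -7.75) [(0.1, [-0.4, -5.8]), (0.12, [-0.5, -6.9]), (0.14, [-0.7, -8.1]), (0.163, [-0.9, -9.4])]
corner 0.54 (3.0, -12.75) [(0.1, [-0.3, -7.3]), (0.12, [-0.5, -8.8]), (0.14, [-0.7, -10.3]), (0.163, [-0.9, -12.0])]
edge 0.94 (-0.25, -7.5) [(0.1, [-0.4, -6.2]), (0.12, [-0.6, -7.4]), (0.14, [-0.7, -8.6]), (0.163, [-1.0, -10.0])]
```

Call:
drive_tool:
  motion:
    - [-0.1,0,0.02,0,0.007,0,0]
    - [-0.2,0,0.04,0,0.014,0,0]
    - [-0.3,0,0.05,0,0.02,0,0]
    - [-0.4,0,0.07,0,0.026,0,0]
    - [-0.48,0,0.08,0,0.031,0,0]
    - [-0.48,0,0.08,0,0.031,0,0]
    - [-0.48,0,0.08,0,0.031,0,0]
    - [-0.48,0,0.08,0,0.031,0,0]
    - [-0.48,0,0.08,0,0.031,0,0]

```text
time: 16.1
position: [537.0, 50.5, 130.8]
tcp_rot: [[-0.164, -0.117, 0.979], [-0.02, 0.993, 0.115], [-0.986, -0.001, -0.166]]
wrist_force: [-2.4, -5.3, -1.0]
opening: 9.7
```

Run:
```python
from h import *
c=camera("side");A=cv2.imread("pics/side0.png",0);Bm=cv2.cvtColor(c["img"],6)
q=np.array([590,57,.114])
def lid(x,y,z,t):
    dx,dz=x-89,z-82; return W((89+dx*np.cos(t)+dz*np.sin(t),y,82-dx*np.sin(t)+dz*np.cos(t)),q)
up=lambda x:cv2.resize(x,None,fx=8,fy=8,interpolation=2)
ts=np.linspace(.08,.22,29)
for name,(u0,u1,v0,v1),pt in(("foot",(249,261,201,215),(-61,46,87)),("edge",(236,262,220,232),(-61,137,87)),("edge2",(225,250,220,232),(-30,137,87))):
    T=up(A[v0:v1,u0:u1]);S=up(Bm[v0-16:v1+3,u0-3:u1+3]);_,s,_,l=cv2.minMaxLoc(cv2.matchTemplate(S,T,5))
    d=l[1]/8-16;pr=[(proj(c,lid(*pt,t))-proj(c,lid(*pt,0)))[0,1] for t in ts]
    print(name,round(s,2),d,np.interp(-d,-np.array(pr),ts))
s=state();print(s["position"],s["wrist_force"],s["opening"],s["qd"])
cv2.imwrite("pics/p7.png",cv2.resize(c["img"][150:235,195:310],None,fx=6,fy=6,interpolation=2))
```

```text
foot 0.92 -9.5 0.16477949808322911
edge 0.91 -9.125 0.14809076978449154
edge2 0.9 -8.25 0.16891809500464933
[536.97280092  50.52632542 130.76926883] [-3.26645308 -5.70925114 -1.79310148] 10.120991422154058 [-0.06749802  0.08541717  0.0379076  -0.03544674 -0.04222067 -0.01942527]
```

View pics/p7.png

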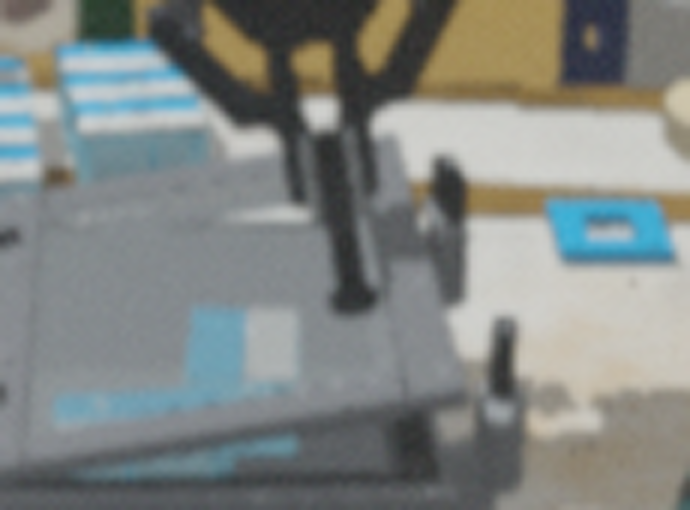

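The lid is clearly ajar, with its front corner at crop (465,385). The three angle estimates are 0.165, 0.148 and 0.169 rad, against 0.163 wanted, and the arm is still. I'm handing it in.

```bash
python3 -c "
from rig import *
print(job_done())"
```

```text
the job is handed in; nothing more can be done
None
```

I handed the job in at about 16 s, with the gripper still holding the lid just ajar and the arm still.

- **Latches:** Going by the tool's angle, both ended at about 1.4 rad, past the 1.15 rad needed to clear the lid. Both showed clear of the lid in the side view.
- **Seal:** I pulled the lid up slowly by its handle. The wrist force peaked at about 25 N, above the roughly 15 N described. It then faded to near zero as the handle rose, and the lid did not fly open.
- **Lid opening:** Picture matching on three lid features gave 0.165, 0.148 and 0.169 rad, where 0.163 rad is 30 mm at the front edge. That is about 27–31 mm. The 0.148 reading disagrees with the other two. At the previous stop, arm position had given about 0.14 rad against 0.12–0.13 from the pictures, so the opening is good to a few millimetres.
- **Bystanders:** The arm did not go near the glue bottle, the blue frame or the screwdriver. The frame looked unmoved in the later side views. I did not check the bottle or screwdriver again at the end.

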